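# Run out the yellow lane of a screw dispenser

### The job

On the two-lane screw dispenser, pull the catch tray out to its stop; then, with the gripper's fingers, press the yellow dial's paddle down past its first two clicks to the third and last one and hold it there against its spring. Finish while still holding it down with the tray fully out; leave the blue dial and the things lying around alone.

Things in the scene. Friction and masses are not known exactly. Their poses are not given: they have to be found in the camera images.
- dispenser: grey dispenser base fixed on the table, 200 mm deep (x), 420 mm wide (y), 80 mm high; origin centre of its underside, front faces its own -x (towards the robot). The catch tray is in the middle of the front; one feeder with a dial stands on either side of the top, either colour on either side
- tray (a joint): catch tray's slide, m: 0 shut, 0.10 fully out at its stop; it slides out along the dispenser's -x, friction about 1.5 N, stays where it is left. May start slightly open
- tray_grip (a point): grip point in the black upright blade on the tray's white front: blade 12 mm thick (dispenser's y), 50 mm long (x), from 34 to 70 mm above the table; the point is 54 mm above the table, 28 mm out from the front, and moves with the tray; axes as the dispenser's. Pinch it across y from above; nothing else is within 60 mm of the blade to either side
- yellow_dial (a joint): yellow spring-return dial, rad: 0 at rest, grows as its paddle is pressed down, hard stop 0.87. A spring drives it back to 0: about 3 N at the paddle to start it, 7 N to hold it at the third click. Click ridges at 0.15, 0.42, 0.69 each add up to about 2 N: click 1 is near 0.28, click 2 near 0.55, the third and last beyond 0.74. Level axle 140 mm above the table, along the feeder's y
- yellow_pad (a point): centre of the upper face of the yellow paddle (36 mm along its arm, 40 mm wide, 6 mm thick, black rubber inlay), 80 mm from the dial's axle on the dispenser's -x side. Moves with the dial: 173 mm above the table at rest (pitched up 0.42 rad), 140 mm when level, 106 mm at the hard stop. Free above and in front; the hopper 125 mm behind it is lower, 158 mm
- blue_dial (a joint): same dial and paddle in blue, on the other feeder: not to be pressed
- blue_pad (a point): centre of the upper face of the blue paddle; otherwise as yellow_pad
- yellow_feeder: yellow-paddled feeder fixed on the dispenser's top: black plate, upright dial 69 mm across between two white cheeks, and behind it a clear hopper of steel screws; origin on the plate's underside straight below the dial's axle, 80 mm above the table, axes parallel to the dispenser's
- solder_spool: spool of solder, white flanges 56 mm across, 54 mm tall, standing on the dispenser's top behind and between the feeders; origin centre of its underside
- power_driver: dark cordless screwdriver lying on the table, about 190 x 42 x 42 mm along its x; origin on its underside
- insert_bin: grey open bin of brass inserts on the table, 90 x 75 x 35 mm; origin centre of its underside
- screw_bin: grey open bin of steel screws on the table, 90 x 75 x 35 mm; origin centre of its underside
- flux_jar: small jar with red lid on the table, 52 mm across, 55 mm tall; origin centre of its underside
- orange_driver: orange-handled screwdriver lying on the table along its x; origin on its underside

How it is judged:
By the outcome, as a careful person would: the job done as asked, in the order asked, and still so for the second after the job is handed in, while the arm keeps its last pose, push and grip.
It also fails if it takes over 45 s, if anything falls off the work surface, if the arm or the gripper's body presses on something with over 40 N, if the wrist force passes 120 N, or if a joint passes its speed limit or range.

### The arm

A 6-joint arm with a two-finger parallel gripper is mounted at the origin on the work surface. World frame = base frame: x ahead of the robot, y to its left, z up, the work surface at z = 0. Lengths are in m, angles in rad, forces in N, time in s.
With the tool pointing down it reaches from about 0.35 to 0.975 m from the base axis. Payload 4.9 kg.
Tool frame: the origin (TCP) lies on the centre line of the jaws, within the pads' length; the fingertips stand ctrl.tcp_to_tips ahead of it and the grasp point (between the pads) lies 3 mm ahead of it (ctrl.tcp_to_tips is the distance from the TCP to the fingertips, in m); z points along the fingers, y is the direction in which the jaws open and shut (so a half turn about z gives the same grasp; the last joint's range is limited). The gripper opens to 85 mm and grips with 20 to 120 N. Pads are 22 mm wide; open, the fingers measure 114 mm over their backs; the gripper's body (76 mm by 85 mm) begins 54 mm behind the grasp point. The pads swing forward as they close: fully open they stand 13 mm farther back than shut.
Start: joints at [1.038, 0.053, 1.613, -0, 1.476, -0.119], TCP at [0.251, 0.572, 0.253] pointing down, gripper open.
Joint ranges: [-3.01, 3.01], [-1.01, 2.22], [0.06, 2.58], [-1.02, 4.17], [0.09, 2.62], [-3.14, 3.14]. Speed limits (rad/s): [2.57, 2.57, 3.14, 3.14, 3.14, 3.14].

### API

Orientations are given as a rotation vector (axis times angle).
In Python, from station import ctrl, vision gives the robot as it stands.
- The arm moves only by the tool jog_arm, never from a script. Its argument "deltas" is a list of rows, each a list of 7 numbers: the turn, a rotation vector about the tool's x, y, z in rad, then the shift along the tool's x, y, z in cm, then the opening, from 0 (shut) to 1 (fully open). A call has 1 to 12 rows; each row shifts and turns the commanded pose from where the row before left it, along the tool's axes as they then stand; what a row does not reach is not made up. A row lasts 1/12 s, in which the tool goes at most 41.7 mm and 7.16 degrees, less where a joint would pass 70% of its speed; a pose out of reach is approached as far as the arm can. A call with a gripper value outside its range is refused whole. The fingers move at their own pace and stop on an object; "grip_force" is the grip in N (left out, the last holds). Time passes only in rows, so rows that do not move let the fingers close. It gives the time, the measured TCP pose, the force and the opening at its end, in the units of the state.
- ctrl.get_obs(): the state, without advancing time (a new reading comes with each control period).
- vision.get_image(name): name is "scene" or "side" or "wrist"; returns (picture, depth): 400x640x3 uint8, red, green, blue; 400x640 float32, m along the optical axis (not along the pixel's ray), 0 where there is no reading.
- vision.calibration(name): a dict with "fx", "fy", "cx", "cy" (pixels), "dist" ([k1, k2, p1, p2, k3] as OpenCV has them; the pictures are not rectified), "rvec" (rotation vector, rad) and "tvec" (3), from world to camera coordinates, as OpenCV has them; the wrist camera has in their place "hand_eye" (4x4, takes a point from camera to tool coordinates, whose origin is the TCP and whose axes are the flange's). Camera axes: x right, y down, z forward; pixel columns grow to the right and rows downward; lengths in m; the calibration is good to about 2 mm. A picture is of the moment at which its call begins: read the wrist's pose just before it. calibration takes no time and is no camera call.
- ctrl.finish_job(): hands the job in, once; it reports no verdict.
The state is a dict: "t": time; "q": joint angles; "dq": joint speeds; "effort": joint torques, N m; "tool_pos": TCP position; "tool_rot": TCP orientation; "contact_force": force on the tool from outside, world axes, zero at the start; "wrist_torque": the same for the moment, N m; "opening": finger opening in m.
Only numpy, scipy, OpenCV 4.12 (cv2) and the standard library are available. Lean on these libraries where they do the work, as an engineer would, in place of code of your own. Each camera call takes 0.05 s, during which the arm holds its last target. There are 200 camera calls.

## Working session

There is one attempt and no reset: what is moved stays moved. The work goes in short steps, Python scripts to look and compute and a tool call to move; the robot and the scene stay as the last step left them, time stands still between calls to the robot, and variables do not carry over. Pictures are saved under pics/ and viewed, about 8 in all and at most 12, crops included, and the job is handed in when it is done.

Besides the shell and the picture viewer there is one more tool, called after ">>>" as name([rows], argument=value, ...), one row to a line, values as JSON. jog_arm: Moves the arm, as the interface text tells. Its arguments: {"type":"object","properties":{"deltas":{"type":"array"},"grip_force":{"type":"number"}},"required":["deltas"]}

```bash
mkdir -p pics
cat > h.py <<'E'
import numpy as np, cv2
from station import ctrl, vision
from scipy.spatial.transform import Rotation as R
def world(name, img_depth, px, obs=None):
    """pixels (N,2) + depth (N) -> world points"""
    c=vision.calibration(name)
    K=np.array([[c['fx'],0,c['cx']],[0,c['fy'],c['cy']],[0,0,1]])
    n=cv2.undistortPoints(np.float64(px).reshape(-1,1,2),K,np.float64(c['dist']))[:,0]
    P=np.c_[n,np.ones(len(n))]*np.asarray(img_depth).reshape(-1,1)
    if 'rvec' in c:
        Rm=cv2.Rodrigues(np.float64(c['rvec']))[0]
        return (P-np.ravel(c['tvec']))@Rm
    H=np.array(c['hand_eye']); P=P@H[:3,:3].T+H[:3,3]
    return R.from_rotvec(obs['tool_rot']).apply(P)+obs['tool_pos']
E
python3 - <<'E'
from h import *
o=ctrl.get_obs(); print(o, ctrl.tcp_to_tips)
for n in ['scene','side']:
    p,d=vision.get_image(n); np.savez(f'pics/{n}0.npz',p=p,d=d)
    cv2.imwrite(f'pics/{n}0.png',p[:,:,::-1])
print(vision.calibration('scene'),vision.calibration('side'))
E
```

```text
{'t': 0.0, 'q': array([ 1.03799021e+00,  5.33973720e-02,  1.61428086e+00,  3.62321462e-05,
        1.47596876e+00, -1.18985099e-01]), 'dq': array([-0.00079552,  0.00093036,  0.00078232, -0.00166951, -0.0003071 ,
       -0.00190082]), 'effort': array([ 6.75354386e-04, -3.93685591e+01, -3.70174205e+01, -5.75154695e-05,
        7.11604502e-03,  9.04039979e-06]), 'tool_pos': array([0.2510137 , 0.5717636 , 0.25204568]), 'tool_rot': array([-6.45263178e-01, -3.07390369e+00,  3.03829120e-03]), 'contact_force': array([0.23925674, 0.38727517, 0.0327851 ]), 'wrist_torque': array([ 0.03835759, -0.00856419,  0.00465731]), 'opening': 0.08542247638058878} 0.022
{'fx': 364.0164921349431, 'fy': 364.0164921349431, 'cx': 314.63772250022816, 'cy': 209.62954556802822, 'dist': array([-0.0176727,  0.       ,  0.       ,  0.       ,  0.       ]), 'rvec': array([ 1.00918435,  2.51953919, -0.97638598]), 'tvec': array([ 0.3731522 , -0.1985931 ,  1.52814463])} {'fx': 429.52123214339537, 'fy': 429.52123214339537, 'cx': 319.16796668624823, 'cy': 199.98669830022186, 'dist': array([-0.00847797,  0.        ,  0.        ,  0.        ,  0.        ]), 'rvec': array([ 2.40152932, -0.4423828 ,  0.15415281]), 'tvec': array([-0.49745381,  0.22105369,  1.34165968])}
```

View pics/scene0.png

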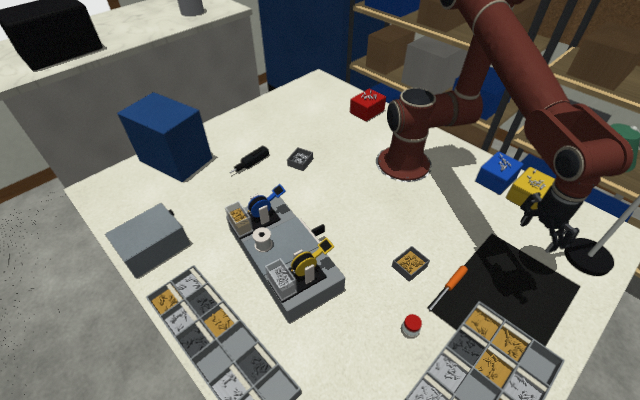

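View pics/side0.png

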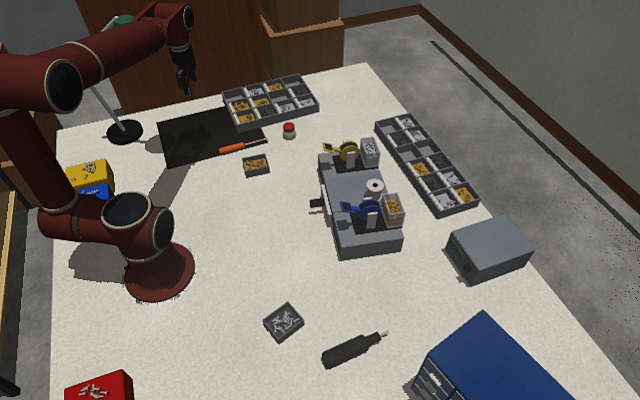

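The scene view shows the dispenser near (285,250), the yellow paddle at (325,245), the blue one at (278,190) and the blade at (320,230). In the side view the blade is at (317,205) and the yellow paddle at (330,148). Next I'll take metric positions from depth.

Run:
```python
from h import *
for n,(u0,u1,v0,v1) in {'scene':(215,355,170,330),'side':(295,415,130,265)}.items():
    f=np.load(f'pics/{n}0.npz'); p,d=f['p'],f['d']
    vv,uu=np.mgrid[v0:v1,u0:u1]; uu=uu.ravel();vv=vv.ravel()
    dd=d[vv,uu]; k=dd>0; uu,vv,dd=uu[k],vv[k],dd[k]
    W=world(n,dd,np.c_[uu,vv]); hsv=cv2.cvtColor(p,cv2.COLOR_RGB2HSV)[vv,uu].astype(int)
    h,s,v=hsv.T
    top=(abs(W[:,2]-.08)<.006)&(s<60)
    r=cv2.minAreaRect(np.float32(W[top,:2])); print(n,'top rect',r, top.sum())
    for nm,m in {'yel':(h>22)&(h<33)&(s>150)&(W[:,2]>.1),'blu':(h>100)&(h<130)&(s>120)&(W[:,2]>.1)}.items():
        Q=W[m]; print(nm,m.sum(),Q.min(0),Q.max(0),Q.mean(0))
        q=Q[np.argsort(Q[:,0])][:12]; print('  front',q.mean(0).round(3), q[:,1].min().round(3),q[:,1].max().round(3))
    m=(v<60)&(W[:,2]>.025)&(W[:,2]<.078)
    Q=W[m]; Q=Q[Q[:,0]<np.percentile(W[top,0],3)-.005]; print('blade',len(Q), Q.min(0),Q.max(0),Q.mean(0))
    a,b=(300,340) if n=='scene' else (300,345); c,e=(215,260) if n=='scene' else (190,220)
    cv2.imwrite(f'pics/{n}crop.png',cv2.resize(p[v0:v1,u0:u1,::-1],None,fx=3.5,fy=3.5,interpolation=cv2.INTER_CUBIC))
a=cv2.imread('pics/scenecrop.png');b=cv2.imread('pics/sidecrop.png')
H=max(a.shape[0],b.shape[0]);f=lambda x:cv2.copyMakeBorder(x,0,H-x.shape[0],0,0,cv2.BORDER_CONSTANT)
m=np.hstack([f(a),f(b)]);cv2.imwrite('pics/crop.png',cv2.resize(m,None,fx=.87,fy=.87));print(m.shape)
```

```text
scene top rect ((0.6794689297676086, 0.02068866789340973), (0.41949915885925293, 0.20504692196846008), 79.38236999511719) 3594
yel 362 [0.61386662 0.1377434  0.10913222] [0.73889628 0.19069174 0.18186519] [0.68634435 0.16531803 0.15858691]
  front [0.616 0.168 0.179] 0.154 0.188
blu 292 [ 0.56845587 -0.12620439  0.11021224] [ 0.69250017 -0.07356863  0.18207875] [ 0.64432331 -0.09815168  0.15654497]
  front [ 0.572 -0.094  0.178] -0.109 -0.076
blade 84 [0.52185967 0.0395672  0.0368723 ] [0.56556302 0.05585344 0.07311028] [0.54279396 0.04954407 0.05932885]
side top rect ((0.6681881546974182, 0.01980544626712799), (0.4232393801212311, 0.21931608021259308), 80.21269989013672) 3224
yel 91 [0.60881338 0.13390296 0.11334182] [0.72939818 0.18070832 0.1818225 ] [0.67094178 0.15282091 0.16207165]
  front [0.613 0.161 0.179] 0.149 0.181
blu 298 [ 0.56335305 -0.13060366  0.11165796] [0.71347437 0.17636942 0.18328602] [ 0.63203535 -0.10927006  0.15757909]
  front [ 0.567 -0.102  0.177] -0.113 -0.089
blade 147 [ 0.51645926 -0.17013204  0.02543431] [0.55435063 0.04851766 0.07273885] [ 0.54019525 -0.02963606  0.0511307 ]
(560, 910, 3)
```

View pics/crop.png

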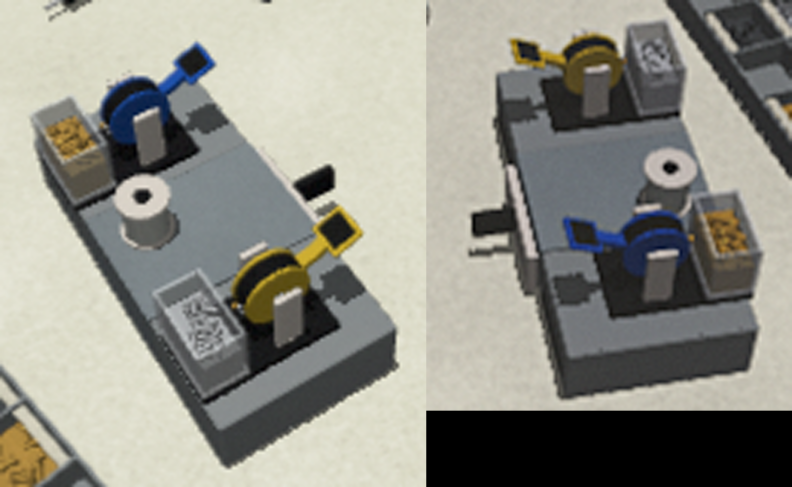

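The crop confirms the yellow feeder is on the dispenser's left (+y) side and the black blade sticks out from the white tray front. The dispenser yaw is about -9.9° and the blade is near (0.541, 0.046). Now I'll move above it.

>>> jog_arm([
  [0, 0, -0.12, 0, 0, 0, 1],
  [0, 0, -0.12, 0, 0, 0, 1],
  [0, 0, 0, -2.4, -3.0, 0, 1],
  [0, 0, 0, -2.4, -3.0, 0, 1],
  [0, 0, 0, -2.4, -3.0, 0, 1],
  [0, 0, 0, -2.4, -3.0, 0, 1],
  [0, 0, 0, -2.4, -3.0, 0, 1],
  [0, 0, 0, -2.4, -3.0, 0, 1],
  [0, 0, 0, -2.4, -3.0, 0, 1],
  [0, 0, 0, -2.4, -3.0, 0, 1],
  [0, 0, 0, -2.4, -3.0, 0, 1],
  [0, 0, 0, -2.4, -3.0, 0, 1],
])

```text
t: 1.1
tool_pos: [0.436, 0.2334, 0.2529]
tool_rot: [-0.272, -3.129, 0.0]
contact_force: [0.9, 0.2, -0.4]
opening: 0.0853
```

>>> jog_arm([
  [0, 0, 0, -2.2, -3.3, 0, 1],
  [0, 0, 0, -2.2, -3.3, 0, 1],
  [0, 0, 0, -2.2, -3.3, 0, 1],
  [0, 0, 0, -2.2, -3.3, 0, 1],
  [0, 0, 0, -2.2, -3.3, 0, 1],
  [0, 0, 0, 0, 0, 0, 1],
])

```text
t: 1.6
tool_pos: [0.5171, 0.0483, 0.2529]
tool_rot: [0.283, 3.128, -0.004]
contact_force: [-0.8, -0.0, -0.5]
opening: 0.0854
```

Run:
```python
from h import *
o=ctrl.get_obs(); p,d=vision.get_image('wrist'); np.savez('pics/w0.npz',p=p,d=d,pos=o['tool_pos'],rot=o['tool_rot'])
cv2.imwrite('pics/w0.png',p[:,:,::-1]); print(o['tool_pos'],o['tool_rot'],vision.calibration('wrist'))
```

```text
[0.51714462 0.04829546 0.25285967] [ 0.28335705  3.12849264 -0.00403619] {'fx': 300.04141383651677, 'fy': 300.04141383651677, 'cx': 314.41570471796973, 'cy': 197.68448814620675, 'dist': array([-0.05481537,  0.        ,  0.        ,  0.        ,  0.        ]), 'hand_eye': array([[-6.79103629e-04, -9.52199028e-01, -3.05477578e-01,
         7.86235601e-02],
       [ 9.99999657e-01, -5.01854001e-04, -6.58766859e-04,
        -4.39494310e-04],
       [ 4.73972018e-04, -3.05477920e-01,  9.52199042e-01,
        -1.19053660e-01],
       [ 0.00000000e+00,  0.00000000e+00,  0.00000000e+00,
         1.00000000e+00]])}
```

View pics/w0.png

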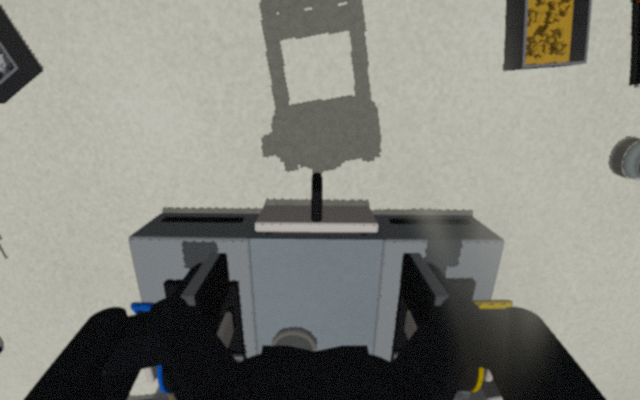

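The wrist view shows the blade as a dark strip from (317,172) to (317,221), with the white tray front below it at row ~228. The dispenser's front edge is level in the picture, so the yaw is about right.

Run:
```python
from h import *
f=np.load('pics/w0.npz'); p,d=f['p'],f['d']; o=dict(tool_pos=f['pos'],tool_rot=f['rot']); T=R.from_rotvec(f['rot'])
g=p.max(2); sub=np.zeros_like(g); sub[168:224,300:335]=(g[168:224,300:335]<45)
v,u=np.nonzero(sub); W=world('wrist',d[v,u],np.c_[u,v],o); k=(W[:,2]>.06)&(W[:,2]<.08); W=W[k]
def tool(W): return T.inv().apply(W-o['tool_pos'])
print('blade',k.sum(),W.min(0),W.max(0)); Q=tool(W); print('tool',Q.min(0).round(4),Q.max(0).round(4),np.median(Q,0))
v,u=np.mgrid[195:300,130:505]; v=v.ravel();u=u.ravel(); W=world('wrist',d[v,u],np.c_[u,v],o)
k=(abs(W[:,2]-.08)<.004); r=cv2.minAreaRect(np.float32(W[k][:,:2])); print('top',r)
# front edge: for columns, the max tool-x at top height
Q=tool(W[k]); uu=u[k]; e=[(np.median(Q[uu==c,1][:0:-1][:1] if 0 else Q[uu==c][np.argmax(Q[uu==c,0])][1]),Q[uu==c,0].max()) for c in range(150,490,4) if (uu==c).sum()>5 and not 255<c<380]
e=np.array(e); s=np.polyfit(e[:,1-1],e[:,1],1); print('front line slope, intercept',s, 'front side span',Q[:,1].min(),Q[:,1].max())
print('toolx,y world',T.apply([1,0,0]),T.apply([0,1,0]))
```

```text
blade 387 [0.515222   0.0359381  0.06029894] [0.56190839 0.05320877 0.0703315 ]
tool [-0.0447 -0.0044  0.1825] [0.0021 0.0065 0.1926] [-0.02243538  0.00105448  0.18487516]
top ((0.6164684295654297, 0.030053168535232544), (0.41929614543914795, 0.08301244676113129), 79.67048645019531)
front line slope, intercept [-0.00721513 -0.06289778] front side span -0.20929177954274603 0.20998490104182607
toolx,y world [-9.83726537e-01  1.79671444e-01 -5.21995697e-04] [ 0.17967219  0.98372328 -0.00253299]
```

>>> jog_arm([
  [0, 0, 0, -2.0, 0.1, 2.5, 1],
  [0, 0, 0, 0, 0, 3.5, 1],
  [0, 0, 0, 0, 0, 3.5, 1],
  [0, 0, 0, 0, 0, 3.5, 1],
  [0, 0, 0, 0, 0, 3.0, 0.7],
  [0, 0, 0, 0, 0, 2.0, 0.5],
  [0, 0, 0, 0, 0, 1.2, 0.3],
  [0, 0, 0, 0, 0, 0, 0],
  [0, 0, 0, 0, 0, 0, 0],
  [0, 0, 0, 0, 0, 0, 0],
  [0, 0, 0, 0, 0, 0, 0],
  [0, 0, 0, 0, 0, 0, 0],
], grip_force=50)

```text
t: 2.65
tool_pos: [0.5351, 0.047, 0.0623]
tool_rot: [-0.273, -3.129, 0.015]
contact_force: [-3.9, -18.5, -2.6]
opening: 0.0111
```

>>> jog_arm([
  [0, 0, 0, 0, -0.1, 0, 0],
  [0, 0, 0, 0, 0, 0, 0],
])

```text
t: 2.82
tool_pos: [0.5351, 0.0469, 0.0623]
tool_rot: [-0.274, -3.129, 0.011]
contact_force: [-3.5, -15.2, -3.1]
opening: 0.0114
```

>>> jog_arm([
  [0, 0, 0, 0.5, -0.2, 0, 0],
  [0, 0, 0, 1.2, -0.1, 0, 0],
  [0, 0, 0, 1.5, 0, 0, 0],
  [0, 0, 0, 1.5, 0, 0, 0],
  [0, 0, 0, 1.5, 0, 0, 0],
  [0, 0, 0, 1.2, 0, 0, 0],
  [0, 0, 0, 0.8, 0, 0, 0],
  [0, 0, 0, 0.5, 0, 0, 0],
  [0, 0, 0, 0.3, 0, 0, 0],
  [0, 0, 0, 0, 0, 0, 0],
])

```text
t: 3.65
tool_pos: [0.45, 0.0628, 0.0625]
tool_rot: [0.273, 3.117, 0.002]
contact_force: [16.6, 1.3, -19.6]
opening: 0.011
```

>>> jog_arm([
  [0, 0, 0, 0.3, 0, 0, 0],
  [0, 0, 0, 0.2, 0, 0, 0],
  [0, 0, 0, 0, 0, 0, 0],
])

```text
t: 3.9
tool_pos: [0.4493, 0.0629, 0.063]
tool_rot: [0.273, 3.105, 0.002]
contact_force: [35.0, -1.4, -33.4]
opening: 0.0113
```

Run:
```python
from h import *
o=ctrl.get_obs(); p,d=vision.get_image('wrist'); np.savez('pics/w1.npz',p=p,d=d,pos=o['tool_pos'],rot=o['tool_rot'])
cv2.imwrite('pics/w1.png',p[:,:,::-1]); print(o['tool_pos'],o['contact_force'])
T=R.from_rotvec(o['tool_rot'])
v,u=np.mgrid[150:400:2,100:540:2]; v=v.ravel();u=u.ravel(); W=world('wrist',d[v,u],np.c_[u,v],o)
```

```text
[0.44925852 0.0629245  0.06300055] [ 34.98617221  -1.39173107 -33.37968398]
```

View pics/w1.png

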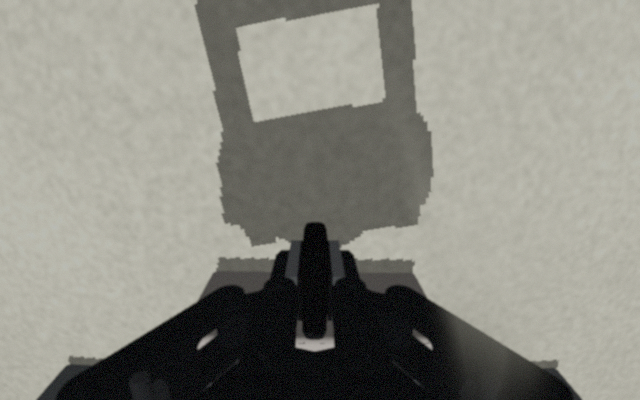

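The tray stopped: the pull rose from 17 to 35 N with under 1 mm of further travel. I'll relax the pull, release, rise, and hover over the yellow paddle with the jaws shut.

>>> jog_arm([
  [0, 0, 0, -0.4, 0, 0, 0],
  [0, 0, 0, 0, 0, 0, 0.5],
  [0, 0, 0, 0, 0, 0, 0.5],
  [0, 0, 0, 0, 0, 0, 0.5],
  [0, 0, 0, 0, 0, 0, 0.5],
  [0, 0, 0, 0, 0, -2.0, 0.5],
  [0, 0, 0, 0, 0, -4.0, 0.5],
  [0, 0, 0, 0, 0, -4.0, 0.5],
  [0, 0, 0, 0, 0, -4.0, 0],
  [0, 0, 0, 0, 0, -4.0, 0],
  [0, 0, 0, 0, 0, -2.0, 0],
  [0, 0, 0, 0, 0, 0, 0],
])

```text
t: 4.95
tool_pos: [0.4478, 0.063, 0.2689]
tool_rot: [0.271, 3.117, 0.001]
contact_force: [1.0, -1.1, 0.3]
opening: 0.0
```

>>> jog_arm([
  [0, 0, 0, -2.3, 2.15, 0, 0],
  [0, 0, 0, -2.3, 2.15, 0, 0],
  [0, 0, 0, -2.3, 2.15, 0, 0],
  [0, 0, 0, -2.3, 2.15, 0, 0],
  [0, 0, 0, -2.3, 2.15, 0, 0],
  [0, 0, 0, -2.3, 2.15, 0, 0],
  [0, 0, 0, 0, 0, 0, 0],
  [0, 0, 0, 0, 0, 0, 0],
])

```text
t: 5.62
tool_pos: [0.6033, 0.1668, 0.2592]
tool_rot: [-0.27, -3.126, 0.002]
contact_force: [-0.3, -1.0, 0.2]
opening: -0.0001
```

Run:
```python
from h import *
o=ctrl.get_obs(); p,d=vision.get_image('wrist'); np.savez('pics/w2.npz',p=p,d=d,pos=o['tool_pos'],rot=o['tool_rot'])
cv2.imwrite('pics/w2.png',p[:,:,::-1]); print(o['tool_pos'],o['tool_rot'],o['contact_force'],o['opening'])
T=R.from_rotvec(o['tool_rot']); print(T.as_matrix().round(3))
v,u=np.mgrid[0:400,0:640]; v=v.ravel();u=u.ravel(); k=d[v,u]>0; v=v[k];u=u[k]
W=world('wrist',d[v,u],np.c_[u,v],o); Q=T.inv().apply(W-o['tool_pos'])
h,s,b=cv2.cvtColor(p,cv2.COLOR_RGB2HSV)[v,u].astype(int).T
m=(h>20)&(h<35)&(s>130)&(W[:,2]>.155)&(W[:,2]<.19)
print('yellow tool',m.sum(),Q[m].min(0).round(4),Q[m].max(0).round(4)); print(' world',W[m].min(0).round(4),W[m].max(0).round(4))
m=(b>140)&(s<40)&(W[:,2]>.03)&(W[:,2]<.075)&(Q[:,0]>.02)
if m.sum(): print('white tray',m.sum(),np.percentile(Q[m],[1,50,99],axis=0).round(4))
m=(abs(W[:,2]-.08)<.004)&(abs(Q[:,1]+.13)<.2)
print('top front edge (tool x)',np.percentile(Q[m,0],99.5).round(4))
```

```text
[0.60330488 0.16675224 0.2591972 ] [-2.70379995e-01 -3.12636746e+00  1.84771618e-03] [-0.33575584 -0.99636862  0.23996401] -0.00011024973142668016
[[-0.985  0.172 -0.004]
 [ 0.172  0.985 -0.001]
 [ 0.003 -0.001 -1.   ]]
yellow tool 750 [-0.0769 -0.2629  0.0804] [-0.0068  0.0265  0.1036]
 world [ 0.6079 -0.1045  0.1557] [0.6473 0.1909 0.1787]
white tray 1587 [[ 0.0504 -0.1952  0.1915]
 [ 0.0956 -0.1336  0.1935]
 [ 0.1383 -0.0698  0.2078]]
top front edge (tool x) 0.0026
```

View pics/w2.png

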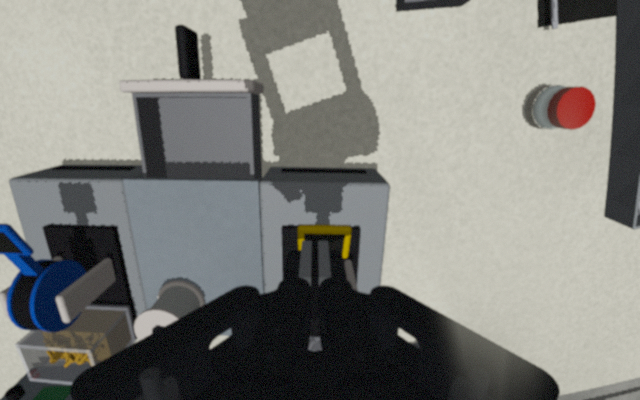

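The wrist view shows the tray well out with the blade at (187,50) and the tray front at row ~88. The yellow paddle's front edge is at (325,232), just ahead of the shut fingers at (316,260). I'll get numbers for the blade tip and the paddle outline.

Run:
```python
from h import *
def load(n):
    f=np.load(n); p,d=f['p'],f['d']; o=dict(tool_pos=f['pos'],tool_rot=f['rot']); T=R.from_rotvec(f['rot'])
    v,u=np.mgrid[0:400,0:640]; v=v.ravel();u=u.ravel(); W=world('wrist',d[v,u],np.c_[u,v],o)
    return p,d,v,u,W,T.inv().apply(W-o['tool_pos']),cv2.cvtColor(p,cv2.COLOR_RGB2HSV)[v,u].astype(int).T
# world dispenser coordinate: along -x axis (-.984,.176)
ax=np.array([-.984,.178,0])
for n,(b0,b1,c0,c1),(e0,e1) in [('pics/w0.npz',(168,224,305,330),(140,250)),('pics/w2.npz',(15,85,165,205),(20,140))]:
    p,d,v,u,W,Q,(h,s,b)=load(n)
    m=(v>=b0)&(v<b1)&(u>=c0)&(u<c1)&(b<45)&(abs(W[:,2]-.068)<.006); t=W[m]@ax
    e=(u>e0)&(u<e1)&(abs(W[:,2]-.08)<.003)&(Q[:,2]<.19); f=W[e]@ax
    w=(b>120)&(s<40)&(abs(W[:,2]-.066)<.006)&(abs(W@ax-t.mean())<.06); g=W[w]@ax
    print(n,'blade',np.percentile(t,[0,2,98,100]).round(4),'front',np.percentile(f,[98,100]).round(4),'white',np.percentile(g,[2,50,98]).round(4),w.sum())
m=(h>20)&(h<35)&(s>130)&(W[:,2]>.14)&(abs(Q[:,1])<.05)
q=Q[m]; print('paddle tool',m.sum(),np.percentile(q,[1,50,99],axis=0).round(4))
f=q[q[:,0]>np.percentile(q[:,0],90)-.0]; print('front edge',f.mean(0).round(4),f[:,1].min().round(4),f[:,1].max().round(4))
```

```text
pics/w0.npz blade [-0.5451 -0.5444 -0.4991 -0.4985] front [-0.563  -0.5609] white [-0.5594 -0.5536 -0.5139] 1176
pics/w2.npz blade [-0.4608 -0.4599 -0.416  -0.415 ] front [-0.5636 -0.5606] white [-0.4742 -0.4684 -0.4511] 1586
paddle tool 923 [[-0.0383 -0.0415 -0.0733]
 [-0.0111  0.0076  0.0825]
 [ 0.0203  0.0284  0.0941]]
front edge [ 0.0205 -0.0039 -0.0593] -0.0451 0.027
```

Tray travel reads about 85 mm, so I need to know whether it started ~12 mm open. A zoom of the before and after views should settle that.

Run:
```python
from h import *
a=np.load('pics/w0.npz')['p'][165:265,230:400,::-1]; b=np.load('pics/w2.npz')['p'][15:195,105:285,::-1]
a=cv2.resize(a,(700,412),interpolation=cv2.INTER_CUBIC)[:, :400] if 0 else cv2.resize(a,None,fx=2.4,fy=2.4,interpolation=cv2.INTER_CUBIC); b=cv2.resize(b,None,fx=2.1,fy=2.1,interpolation=cv2.INTER_CUBIC)
H=max(a.shape[0],b.shape[0]); f=lambda x:cv2.copyMakeBorder(x,0,H-x.shape[0],0,6,cv2.BORDER_CONSTANT)
m=np.hstack([f(a),f(b)]); m=cv2.convertScaleAbs(m,alpha=1.4,beta=10); print(m.shape); cv2.imwrite('pics/gap.png',m[:, :800])
p=np.load('pics/w2.npz'); d=p['d']; o=dict(tool_pos=p['pos'],tool_rot=p['rot']); ax=np.array([-.984,.178,0])
for c in (155,225,245):
    v=np.arange(70,200,3); W=world('wrist',d[v,np.full_like(v,c)],np.c_[np.full_like(v,c),v],o); print(c,[(int(i),round(float(w@ax*1000)),round(float(w[2]*1000))) for i,w in zip(v,W)])
p=np.load('pics/w0.npz'); d=p['d']; o=dict(tool_pos=p['pos'],tool_rot=p['rot'])
v=np.arange(196,246,2); W=world('wrist',d[v,np.full_like(v,280)],np.c_[np.full_like(v,280),v],o); print([(int(i),round(float(w@ax*1000)),round(float(w[2]*1000))) for i,w in zip(v,W)])
```

```text
(378, 798, 3)
155 [(70, -447, -2), (73, -450, -2), (76, -453, -2), (79, -462, 63), (82, -465, 67), (85, -468, 66), (88, -471, 66), (91, -473, 66), (94, -476, 56), (97, -479, 52), (100, -482, 15), (103, -485, 15), (106, -488, 15), (109, -492, 15), (112, -495, 17), (115, -499, 17), (118, -502, 19), (121, -506, 20), (124, -509, 22), (127, -512, 22), (130, -516, 22), (133, -519, 24), (136, -523, 25), (139, -526, 26), (142, -530, 26), (145, -533, 28), (148, -536, 29), (151, -539, 31), (154, -543, 31), (157, -547, 31), (160, -550, 32), (163, -553, 33), (166, -557, 34), (169, -560, 35), (172, -563, 36), (175, -567, 36), (178, -562, 70), (181, -564, 78), (184, -567, 78), (187, -570, 78), (190, -574, 78), (193, -577, 78), (196, -580, 78), (199, -584, 78)]
225 [(70, -448, -2), (73, -451, -3), (76, -455, -2), (79, -458, -3), (82, -466, 67), (85, -469, 67), (88, -471, 67), (91, -474, 64), (94, -477, 56), (97, -479, 9), (100, -482, 8), (103, -486, 7), (106, -489, 9), (109, -493, 8), (112, -496, 9), (115, -500, 9), (118, -503, 8), (121, -507, 9), (124, -510, 9), (127, -486, 379), (130, -517, 10), 
[... 820 characters left out ...]
, -543, 7), (154, -547, 9), (157, -550, 8), (160, -554, 9), (163, -558, 8), (166, -562, 7), (169, -566, 8), (172, -570, 8), (175, -573, 9), (178, -577, 11), (181, -563, 78), (184, -566, 79), (187, -570, 78), (190, -573, 78), (193, -576, 79), (196, -580, 78), (199, -583, 79)]
[(196, -539, -2), (198, -542, -3), (200, -545, -2), (202, -548, -3), (204, -550, -1), (206, -548, 14), (208, -548, 20), (210, -548, 28), (212, -548, 34), (214, -548, 41), (216, -548, 48), (218, -548, 53), (220, -422, 372), (222, -549, 64), (224, -550, 67), (226, -552, 67), (228, -555, 66), (230, -557, 67), (232, -586, 9), (234, -589, 8), (236, -562, 72), (238, -561, 78), (240, -564, 78), (242, -566, 79), (244, -568, 80)]
```

View pics/gap.png

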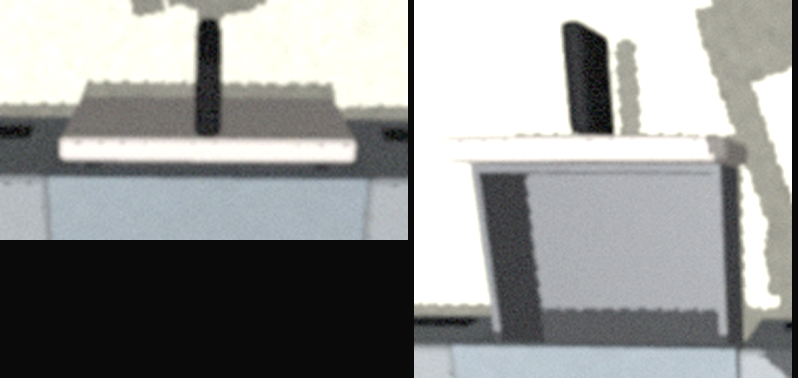

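The zoom shows a plate about 10 mm thick. Its back was ~3 mm off the front before the pull and is ~87 mm off now. That falls short of 100 mm unless the shut position is recessed, so I'll re-grip harder and pull again rather than assume.

>>> jog_arm([
  [0, 0, 0, 2.1, -2.2, 0, 1],
  [0, 0, 0, 2.1, -2.2, 0, 1],
  [0, 0, 0, 2.1, -2.2, 0, 1],
  [0, 0, 0, 2.1, -2.2, 0, 1],
  [0, 0, 0, 2.1, -2.1, 0, 1],
  [0, 0, 0, 2.0, -2.1, 0, 1],
  [0, 0, 0, 0, 0, 0, 1],
  [0, 0, 0, 0, 0, 0, 1],
])

```text
t: 6.33
tool_pos: [0.4563, 0.059, 0.2614]
tool_rot: [0.276, 3.128, 0.0]
contact_force: [0.1, 0.2, 0.8]
opening: 0.0858
```

>>> jog_arm([
  [0, 0, 0, 0, 0.15, 3.0, 1],
  [0, 0, 0, 0, 0, 3.5, 1],
  [0, 0, 0, 0, 0, 3.5, 1],
  [0, 0, 0, 0, 0, 3.5, 1],
  [0, 0, 0, 0, 0, 3.0, 0.7],
  [0, 0, 0, 0, 0, 2.2, 0.5],
  [0, 0, 0, 0, 0, 1.2, 0.3],
  [0, 0, 0, 0, 0, 0, 0],
  [0, 0, 0, 0, 0, 0, 0],
  [0, 0, 0, 0, 0, 0, 0],
  [0, 0, 0, 0, 0, 0, 0],
], grip_force=100)

```text
t: 7.25
tool_pos: [0.4592, 0.0611, 0.0638]
tool_rot: [0.274, 3.127, -0.0]
contact_force: [1.1, -1.5, 0.0]
opening: 0.0107
```

>>> jog_arm([
  [0, 0, 0, 0.3, 0, 0, 0],
  [0, 0, 0, 0.3, 0, 0, 0],
  [0, 0, 0, 0.2, 0, 0, 0],
  [0, 0, 0, 0, 0, 0, 0],
])

```text
t: 7.58
tool_pos: [0.4585, 0.0613, 0.0642]
tool_rot: [0.273, 3.103, -0.0]
contact_force: [36.5, -5.4, -31.2]
opening: 0.0098
```

>>> jog_arm([
  [0, 0, 0, -0.4, 0, 0, 0],
  [0, 0, 0, -0.4, 0, 0, 0],
  [0, 0, 0, -0.4, 0, 0, 0],
  [0, 0, 0, -0.4, 0, 0, 0],
  [0, 0, 0, 0, 0, 0, 0],
])

```text
t: 8.0
tool_pos: [0.468, 0.0595, 0.064]
tool_rot: [0.273, 3.125, -0.001]
contact_force: [0.4, -2.1, 3.8]
opening: 0.0102
```

>>> jog_arm([
  [0, 0, 0, 0.5, 0, 0, 0],
  [0, 0, 0, 0.6, 0, 0, 0],
  [0, 0, 0, 0.3, 0, 0, 0],
  [0, 0, 0, 0, 0, 0, 0],
])

```text
t: 8.33
tool_pos: [0.4586, 0.0613, 0.0641]
tool_rot: [0.271, 3.108, -0.001]
contact_force: [30.0, -5.7, -18.0]
opening: 0.0105
```

The tray slides freely inward (0.4 N over 10 mm) and meets the same hard stop at x=0.4586 again with 30 N, so it is fully out. I'll relax, release, rise, and move above the paddle with the jaws shut.

>>> jog_arm([
  [0, 0, 0, -0.4, 0, 0, 0],
  [0, 0, 0, 0, 0, 0, 0.5],
  [0, 0, 0, 0, 0, 0, 0.5],
  [0, 0, 0, 0, 0, 0, 0.5],
  [0, 0, 0, 0, 0, 0, 0.5],
  [0, 0, 0, 0, 0, -2.0, 0.5],
  [0, 0, 0, 0, 0, -4.0, 0.5],
  [0, 0, 0, 0, 0, -4.0, 0.5],
  [0, 0, 0, 0, 0, -4.0, 0],
  [0, 0, 0, 0, 0, -4.0, 0],
  [0, 0, 0, 0, 0, -1.0, 0],
  [0, 0, 0, 0, 0, 0, 0],
])

```text
t: 9.33
tool_pos: [0.4578, 0.0618, 0.2569]
tool_rot: [0.271, 3.122, 0.001]
contact_force: [0.8, -0.6, 1.2]
opening: 0.0001
```

>>> jog_arm([
  [0, 0, 0, -2.4, 2.3, 0, 0],
  [0, 0, 0, -2.4, 2.3, 0, 0],
  [0, 0, 0, -2.4, 2.3, 0, 0],
  [0, 0, 0, -2.4, 2.3, 0, 0],
  [0, 0, 0, -2.4, 2.3, 0, 0],
  [0, 0, 0, -2.4, 2.1, 0, 0],
  [0, 0, 0, 0, 0, 0, 0],
  [0, 0, 0, 0, 0, 0, 0],
  [0, 0, 0, 0, 0, 0, 0],
])

```text
t: 10.08
tool_pos: [0.62, 0.1705, 0.2495]
tool_rot: [-0.272, -3.125, 0.002]
contact_force: [-0.1, -0.4, 0.2]
opening: 0.0002
```

>>> jog_arm([
  [0, 0, 0, -0.9, 0, 1.5, 0],
  [0, 0, 0, 0, 0, 2.4, 0],
  [0, 0, 0, 0, 0, 0, 0],
  [0, 0, 0, 0, 0, 0, 0],
])

```text
t: 10.42
tool_pos: [0.6281, 0.1683, 0.2113]
tool_rot: [-0.273, -3.125, 0.002]
contact_force: [0.8, 0.8, 0.1]
opening: -0.0001
```

```bash
cat > two.py <<'E'
from h import *; import sys
o=ctrl.get_obs(); print(o['tool_pos'],o['tool_rot'],o['contact_force'])
a=vision.get_image('wrist')[0][:,:,::-1]; b=vision.get_image('side')[0][115:245,290:420,::-1]
a=cv2.resize(a,(470,294)); b=cv2.resize(b,(294,294),interpolation=cv2.INTER_CUBIC)
cv2.imwrite(sys.argv[1],np.hstack([a,b]))
E
python3 two.py pics/h1.png
```

```text
[0.62813798 0.16832797 0.21128349] [-2.73230546e-01 -3.12513474e+00  1.74553473e-03] [0.7757962  0.79910106 0.14364225]
```

View pics/h1.png

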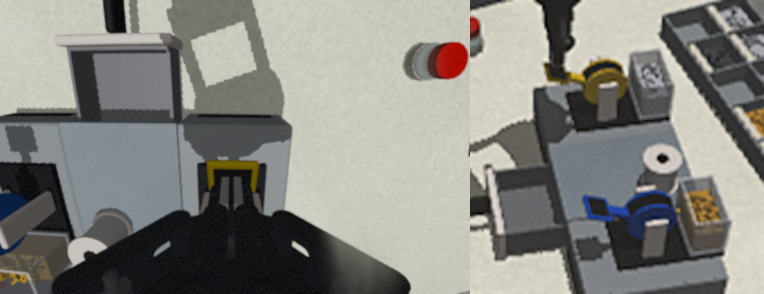

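The fingers sit centred over the yellow paddle (wrist view at (232,175)) and the tray is visibly out. Now I'll press.

>>> jog_arm([
  [0, 0, 0, 0, 0, 0.7, 0],
  [0, 0, 0, 0, 0, 0.5, 0],
  [0, 0, 0, 0, 0, 0.5, 0],
  [0, 0, 0, 0, 0, 0.5, 0],
  [0, 0, 0, 0, 0, 0, 0],
])

```text
t: 10.93
tool_pos: [0.6302, 0.1693, 0.1911]
tool_rot: [-0.272, -3.129, -0.0]
contact_force: [-0.3, 0.8, 3.2]
opening: -0.0003
```

>>> jog_arm([
  [0, 0, 0, 0, 0, 0.6, 0],
  [0, 0, 0, 0, 0, 0.6, 0],
  [0, 0, 0, 0, 0, 0.6, 0],
  [0, 0, 0, 0, 0, 0.6, 0],
  [0, 0, 0, 0, 0, 0.6, 0],
  [0, 0, 0, 0, 0, 0.6, 0],
  [0, 0, 0, 0, 0, 0.6, 0],
  [0, 0, 0, 0, 0, 0, 0],
])

```text
t: 11.6
tool_pos: [0.6311, 0.1693, 0.1497]
tool_rot: [0.272, 3.128, 0.001]
contact_force: [-1.5, 0.6, 6.8]
opening: -0.0003
```

>>> jog_arm([
  [0, 0, 0, 0.15, 0, 0.4, 0],
  [0, 0, 0, 0.15, 0, 0.4, 0],
  [0, 0, 0, 0, 0, 0.3, 0],
  [0, 0, 0, 0, 0, 0.2, 0],
  [0, 0, 0, 0, 0, 0, 0],
])

```text
t: 12.02
tool_pos: [0.6298, 0.1696, 0.1386]
tool_rot: [0.272, 3.123, 0.001]
contact_force: [2.5, -0.3, 6.4]
opening: 0.0
```

>>> jog_arm([
  [0, 0, 0, 0, 0, 0.2, 0],
  [0, 0, 0, 0, 0, 0.2, 0],
  [0, 0, 0, 0, 0, 0, 0],
])

```text
t: 12.27
tool_pos: [0.63, 0.1696, 0.1349]
tool_rot: [0.272, 3.123, 0.001]
contact_force: [1.8, -0.8, 8.5]
opening: -0.0002
```

>>> jog_arm([
  [0, 0, 0, 0, 0, 0.2, 0],
  [0, 0, 0, 0, 0, 0, 0],
])

```text
t: 12.43
tool_pos: [0.6301, 0.1696, 0.1331]
tool_rot: [0.272, 3.122, 0.001]
contact_force: [1.7, -0.5, 8.9]
opening: -0.0003
```

>>> jog_arm([
  [0, 0, 0, 0, 0, 0.2, 0],
  [0, 0, 0, 0, 0, 0, 0],
])

```text
t: 12.6
tool_pos: [0.63, 0.1697, 0.1311]
tool_rot: [0.272, 3.123, 0.002]
contact_force: [1.1, -0.2, 9.0]
opening: 0.0
```

>>> jog_arm([
  [0, 0, 0, 0, 0, 0.1, 0],
  [0, 0, 0, 0, 0, 0, 0],
])

```text
t: 12.77
tool_pos: [0.6302, 0.1697, 0.1304]
tool_rot: [0.272, 3.122, 0.002]
contact_force: [1.2, 0.1, 9.5]
opening: 0.0004
```

>>> jog_arm([
  [0, 0, 0, 0, 0, 0.2, 0],
  [0, 0, 0, 0, 0, 0, 0],
])

```text
t: 12.93
tool_pos: [0.6304, 0.1697, 0.1302]
tool_rot: [0.272, 3.122, 0.001]
contact_force: [-2.8, -1.7, 15.0]
opening: -0.0001
```

>>> jog_arm([
  [0, 0, 0, 0, 0, 0.2, 0],
  [0, 0, 0, 0, 0, 0, 0],
])

```text
t: 13.1
tool_pos: [0.6305, 0.1698, 0.1299]
tool_rot: [0.272, 3.122, 0.001]
contact_force: [-6.2, -1.9, 23.3]
opening: -0.0003
```

Run:
```python
from h import *
o=ctrl.get_obs(); print(o['tool_pos'],o['contact_force'])
out=[]
for n,(v0,v1,u0,u1) in {'scene':(205,285,260,360),'side':(125,185,310,390)}.items():
    p,d=vision.get_image(n); np.savez(f'pics/{n}1.npz',p=p,d=d)
    out.append(cv2.resize(p[v0:v1,u0:u1,::-1],(390,390 if 0 else int(390*(v1-v0)/(u1-u0))),interpolation=cv2.INTER_CUBIC)[:292])
    v,u=np.mgrid[v0:v1,u0:u1]; v=v.ravel();u=u.ravel(); W=world(n,d[v,u],np.c_[u,v])
    h,s,b=cv2.cvtColor(p,cv2.COLOR_RGB2HSV)[v,u].astype(int).T
    m=(h>20)&(h<35)&(s>130)&(W[:,2]>.085)&(abs(W[:,2]-.13)<.06); q=W[m]; t=q@np.array([-.984,.178,0])
    i=np.argsort(-t)[:25]; print(n,m.sum(),'front pts ax,z',np.c_[t,q[:,2]][i][::3].round(3).tolist(),'zmax',q[:,2].max())
H=max(x.shape[0] for x in out); cv2.imwrite('pics/f1.png',np.hstack([cv2.copyMakeBorder(x,0,H-x.shape[0],0,4,0) for x in out]))
```

```text
[0.63053331 0.16982496 0.12992383] [-6.2003946  -1.9326363  23.33922771]
scene 331 front pts ax,z [[-0.579, 0.099], [-0.583, 0.102], [-0.588, 0.104], [-0.591, 0.105], [-0.595, 0.106], [-0.599, 0.113], [-0.602, 0.11], [-0.603, 0.112], [-0.604, 0.111]] zmax 0.17683128617710286
side 235 front pts ax,z [[-0.576, 0.096], [-0.577, 0.096], [-0.578, 0.1], [-0.583, 0.095], [-0.589, 0.103], [-0.597, 0.104], [-0.602, 0.111], [-0.604, 0.112], [-0.605, 0.111]] zmax 0.17587686749994433
```

View pics/f1.png

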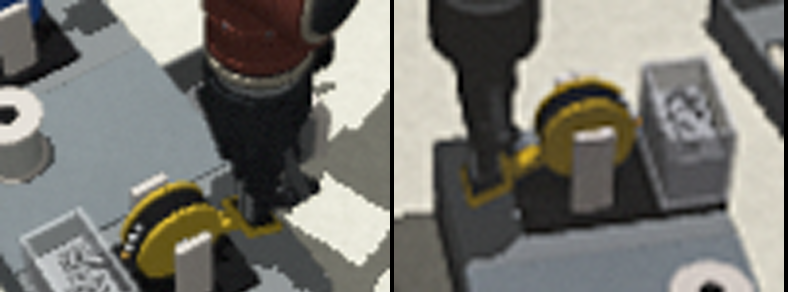

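The dial is on its hard stop: force went 9.5→23 N with no motion, and the paddle front slopes down at ~0.45 rad. I'll back off a touch, check hold and tray, and hand in.

>>> jog_arm([
  [0, 0, 0, 0, 0, -0.15, 0],
  [0, 0, 0, 0, 0, 0, 0],
  [0, 0, 0, 0, 0, 0, 0],
  [0, 0, 0, 0, 0, 0, 0],
])

```text
t: 13.53
tool_pos: [0.6304, 0.1698, 0.1301]
tool_rot: [0.272, 3.122, 0.002]
contact_force: [-3.1, -0.8, 18.2]
opening: -0.0002
```

Run:
```python
from h import *
ax=np.array([-.984,.178,0]); lat=np.array([.178,.984,0])
o=ctrl.get_obs(); p,d=vision.get_image('wrist'); print(o['t'],o['tool_pos'],o['contact_force'])
for n,dd,pp in [('wrist',d,p),('side',np.load('pics/side1.npz')['d'],np.load('pics/side1.npz')['p']),('scene',np.load('pics/scene1.npz')['d'],np.load('pics/scene1.npz')['p'])]:
    v,u=np.mgrid[0:400,0:640]; v=v.ravel();u=u.ravel(); k=dd[v,u]>0; v=v[k];u=u[k]; W=world(n,dd[v,u],np.c_[u,v],o)
    m=(abs(W@lat-.141)<.05)&(abs(W@lat-.141)>.012)&(abs(W[:,2]-.066)<.004)&(W@ax>-.555)&(W@ax<-.4)
    if m.sum(): print(n,m.sum(),np.percentile(W[m]@ax,[5,50,95]).round(4))
```

```text
13.5333 [0.63038652 0.16977174 0.13005307] [-3.06607033 -0.81339332 18.19801692]
wrist 2720 [-0.4742 -0.4693 -0.4636]
side 49 [-0.4745 -0.4691 -0.4637]
scene 1 [-0.4682 -0.4682 -0.4682]
```

```bash
python3 -c "
from station import ctrl
print(ctrl.finish_job())"
```

```text
the job is handed in; nothing more can be done
None
```

The tray is out at its stop, and I handed the job in at about 13.5 s with the shut fingers still holding the yellow paddle down. No verdict was reported.

- **Tray:** I pulled it out by the blade until it met a firm stop. To check, I re-gripped and slid it in about 10 mm; it moved freely. I then pulled it out to the same stop, at about 30 N. After release, the wrist and side views put its front where it had been at the stop.
- **One disagreement:** the cameras showed about 85 mm of tray travel and an 87 mm gap behind the front plate. The brief gives 100 mm. I trusted the stop I could feel, which came up in the same place each time.
- **Yellow dial:** it is past the third click and on its hard stop. The force went from 9.5 to 23 N with almost no further motion, and the paddle sloped down about 0.45 rad. I then backed off to about 18 N, with the paddle staying down.
- **Other objects:** I did not touch the blue dial or the loose things.

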